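Slide the long heatsink past the lamp post into its rack bay

ROBOT

A 6-joint arm with a two-finger parallel gripper is mounted at the origin on the work surface. World frame = base frame: x ahead of the robot, y to its left, z up, the work surface at z = 0. Lengths are in mm, angles in rad, forces in N, time in s.
With the tool pointing down it reaches from about 300 to 775 mm from the base axis. Payload 14.6 kg.
Tool frame: the origin (TCP) lies at the centre of the arm's flange, where the gripper is bolted on; the fingertips stand 199 mm ahead of it and the grasp point (between the pads) lies 180 mm ahead of it; z points along the fingers, y is the line along which they close (so a half turn about z gives the same grasp; the last joint's range is limited). The gripper opens to 94 mm and grips with 3 to 60 N. Pads are 16 mm wide; open, the fingers measure 119 mm over their backs; the gripper's body (75 mm by 177 mm) begins 78 mm behind the grasp point.
Start: joints at [-0.067, 0.3, 1.521, -0, 1.321, -0.067], TCP at [549.992, -0.002, 404.646] pointing down, gripper open.
Joint ranges: [-3.03, 3.03], [-0.79, 2.21], [0.23, 2.52], [-1.04, 4.18], [0, 3.07], [-2.55, 2.55]. Speed limits (rad/s): [2.22, 2.22, 2.57, 3.14, 3.14, 3.14].

INTERFACE

Orientations are given as [roll, pitch, yaw] about the fixed x, y, z axes, in that order (R = Rz(yaw) Ry(pitch) Rx(roll)).
In Python, from cell import manip, optics, workorder gives the robot as it stands.
- The arm moves only by the tool step_arm, never from a script. Its argument "increments" is a list that holds one entry, the list of rows, each a list of 7 numbers: the turn, a rotation vector about the tool's x, y, z as a fraction of full scale, then the shift along the tool's x, y, z as a fraction of full scale, then the closure, from -1 (fully open) to 1 (shut). In form: [[[wx, wy, wz, tx, ty, tz, fingers], ...]]. A call has 1 to 5 rows; each row shifts and turns the commanded pose from where the row before left it, along the tool's axes as they then stand; what a row does not reach is not made up. Full scale, the value 1, is 40 mm for a shift and 45 degrees for a turn. A row lasts 1/10 s, in which the tool goes at most 50 mm and 8.59 degrees, less where a joint would pass 70% of its speed; a pose out of reach is approached as far as the arm can. A call with a number of a shift or a turn outside -1 to 1 is refused whole. A call with a gripper value outside its range is refused whole. The fingers move at their own pace and stop on an object; "newtons" is the grip in N (left out, the last holds). Time passes only in rows, so rows that do not move let the fingers close. It gives the time, the measured TCP pose, the force, the opening and the grip force at its end, in the units of the state.
- manip.read_state(): the state, without advancing time (a new reading comes with each control period).
- optics.camera(name): name is "scene" or "side" or "wrist"; returns a dict with "frame" (400x640x3 uint8, red, green, blue), "range_z" (400x640 float32, mm along the optical axis (not along the pixel's ray), 0 where there is no reading), "mtx" (3x3 intrinsics, pixels), "cam_to_world" (4x4, takes a point from camera to world coordinates). Camera axes: x right, y down, z forward; pixel columns grow to the right and rows downward; lengths in mm; the calibration is good to about 2 mm. A picture is of the moment at which its call begins.
- workorder.sign_off(): hands the job in; it is judged then, once.
The state is a dict: "clock": time; "joints": joint angles; "qd": joint speeds; "effort": joint torques, N m; "eef_pos": TCP position; "eef_rot": TCP orientation; "wrist_force": force on the tool from outside, world axes, zero at the start; "moment": the same for the moment, N m; "finger_gap": finger opening in mm; "finger_force": force on a finger pad.
Only numpy, scipy, OpenCV 4.12 (cv2) and the standard library are available. Lean on these libraries where they do the work, as an engineer would, in place of code of your own. Each camera call takes 0.05 s, during which the arm holds its last target. There are 200 camera calls.

TASK

Clear the bench: slide the long aluminium heatsink along the bench top into the long middle bay of the low rack, feeding one end in behind the lamp post and then swinging the other end in, until it lies between the dividers with its whole length home against the back rail. Only push it, with the fingertips or the outside of the fingers: its transistors are easily bent, so never take it between the fingers or lift it off the bench. Leave the reel, the bottle, the tip cleaner and the screwdriver where they are.

Things in the scene. Friction and masses are not known exactly. Their poses are not given: they have to be found in the camera images.
- rack: Low dark steel rack fixed to the bench, open to the front (robot side), top and bottom. Origin: on the bench at the foot of the back rail's inner face, mid-length. y runs along the rail, x points through it away from the robot. Rail and four dividers 30 mm high; dividers 4 mm thick, standing 60 mm out from the rail (x -60 to 0). They bound a long middle bay and a 90 mm bay at each side.
- bay (a point): Centre of the long middle bay's floor, on the bench 30 mm in front of the back rail. The bay is 330 mm clear between its two dividers (165 mm either way along the rack's y) and 60 mm deep; axes as the rack's.
- post: Bench bush of a magnifier lamp (lamp taken out): upright steel post, 36 mm diameter, 55 mm high, fixed in front of the middle bay near its right-hand (-y) end, 65 to 90 mm from that divider. Origin: centre of its foot; axes parallel to the rack's. The gap between post and back rail is 68 to 80 mm; the heatsink gets behind it only end first.
- bar: The heatsink: straight finned aluminium bar with four black transistors on top, 280 mm long, 40 wide, 25 high, 0.3 to 0.5 kg, lying loose on the bench in front of the rack, left (+y) of the post. Origin: centre of its underside; y axis along its length (roughly the rack's y), x across it. Sides and ends flat and upright; slides with ordinary friction.
- bar_end_right (a point): Middle of the heatsink's right-hand end face (its own -y end, the one nearer the post), on its underside; 140 mm from the heatsink's origin.
- bar_end_left (a point): Middle of the heatsink's left-hand end face (its own +y end, away from the post), on its underside; 140 mm from the heatsink's origin.
- reel: Solder wire reel, 58 mm diameter, 42 mm high, standing loose in the left-hand short bay. Origin: centre of its underside. Leave it alone.
- flux: White bottle with black cap, 44 mm diameter, 100 mm high, standing loose in the right-hand short bay. Origin: centre of its underside. Leave it alone.
- cleaner: Soldering-tip cleaner: black round pot with brass wool, 72 mm diameter, 56 mm high, loose on the bench to the right of the work. Origin: centre of its underside. Leave it alone.
- driver: Screwdriver with a red handle, 170 mm long, lying loose on the bench to the right of the work. Leave it alone.

How it is judged (in metres and radians):
On the way:
1. one end of the heatsink is fed in behind the post while the other end is still outside the bay (((y of bar_end_right in the frame of post below 0 m and x of bar_end_right in the frame of post above 0.018 m and y of bar_end_right in the frame of rack above -0.167 m and x of bar_end_left in the frame of rack below -0.065 m) or (y of bar_end_left in the frame of post below 0 m and x of bar_end_left in the frame of post above 0.018 m and y of bar_end_left in the frame of rack above -0.167 m and x of bar_end_right in the frame of rack below -0.065 m))), for 0.1 s.
At the end, for the whole second after the job is handed in: The heatsink lies flat on the bench in the middle bay, between its two dividers, at rest, with both ends within 8 mm of the back rail (height (world z) of each of bar_end_right, bar_end_left below 0.005 m and x of bar_end_right in the frame of rack between -0.028 and 0 m and x of bar_end_left in the frame of rack between -0.028 and 0 m and y of bar_end_right in the frame of rack between -0.167 and 0.167 m and y of bar_end_left in the frame of rack between -0.167 and 0.167 m and linear speed of bar below 0.01 m/s); the robot touches nothing.
It fails at once if the heatsink is lifted (an end more than 10 mm off the bench) (height (world z) of any of bar_end_right, bar_end_left above 0.01 m).
It fails at once if the heatsink is taken between the fingers (the jaws straddle it) (x of the grasp point in the frame of bar between -0.017 and 0.017 m and y of the grasp point in the frame of bar between -0.137 and 0.137 m and z of the grasp point in the frame of bar below 0.037 m).
It fails at once if a bystander is moved more than 20 mm or tipped (distance of any of reel, flux, cleaner, driver from where it was at the start of the episode above 0.02 m or angle between any of reel, flux, cleaner's own z axis and vertical above 0.4 rad).
It also fails if it takes over 64 s, if anything falls off the work surface, if the arm or the gripper's body presses on something with over 40 N, if the wrist force passes 120 N, or if a joint passes its speed limit or range.

## Working session

There is one attempt and no reset: what is moved stays moved. The work goes in short steps, Python scripts to look and compute and a tool call to move; the robot and the scene stay as the last step left them, time stands still between calls to the robot, and variables do not carry over. Pictures are saved under pics/ and viewed, at most 10 in all, crops included, and the job is handed in when it is done.

Besides the shell and the picture viewer there is one more tool, called after ">>>" as a command line: name --argument value ..., lists and objects as JSON in quotes. step_arm: Moves the arm, as the interface text tells. Its arguments: {"type":"object","properties":{"increments":{"type":"array","items":{"type":"array","items":{"type":"array","items":{"type":"number"}}}},"newtons":{"type":"number"}},"required":["increments"]}

```bash
mkdir -p pics; ls; python3 - <<'E'
from cell import manip, optics, workorder
import cv2,numpy as np
s=manip.read_state();print(s)
for n in ["scene","side"]:
    c=optics.camera(n);cv2.imwrite(f"pics/{n}0.png",c["frame"][:,:,::-1]);np.savez(f"{n}0.npz",**c)
    print(n,c["mtx"],c["cam_to_world"])
E
```

```text
pics
{'clock': 0.0, 'joints': array([-6.66026439e-02,  3.00445731e-01,  1.52157214e+00,  1.72608935e-05,
        1.32067780e+00, -6.66174681e-02]), 'qd': array([-0.00158059,  0.00079578,  0.00043309, -0.00063195,  0.00294411,
       -0.00034348]), 'effort': array([-1.53750298e-03, -5.31805658e+01, -3.52735734e+01,  7.07558286e-02,
        2.43994006e-02, -4.79655944e-05]), 'eef_pos': array([ 5.49966310e+02, -9.43084468e-04,  4.04103903e+02]), 'eef_rot': array([-3.14049320e+00, -9.01073363e-05,  1.57080682e+00]), 'wrist_force': array([-0.05505756,  0.57821886, -0.09849671]), 'moment': array([-0.00805073,  0.03024126,  0.01531698]), 'finger_force': 0.0, 'finger_gap': 93.88259694617953}
scene [[520.56103704   0.         330.12012253]
 [  0.         520.56103704 206.2300737 ]
 [  0.           0.           1.        ]] [[ 1.64787271e-01  7.61455207e-01 -6.26921943e-01  1.38366298e+03]
 [ 9.86318231e-01 -1.30204145e-01  1.01109981e-01 -1.83865608e+02]
 [-4.63711405e-03 -6.35006179e-01 -7.72493139e-01  1.11480670e+03]
 [ 0.00000000e+00  0.00000000e+00  0.00000000e+00  1.00000000e+00]]
side [[404.46575037   0.         315.49947453]
 [  0.         404.46575037 202.30542276]
 [  0.           0.           1.        ]] [[ 9.63613554e-01 -1.94082811e-01  1.83795485e-01  3.35520397e+02]
 [-2.67184840e-01 -7.19489202e-01  6.41051909e-01 -7.96667230e+02]
 [ 7.82171043e-03 -6.66833676e-01 -7.45165532e-01  9.24068908e+02]
 [ 0.00000000e+00  0.00000000e+00  0.00000000e+00  1.00000000e+00]]
```

```bash
cat > h.py <<'E'
import numpy as np,cv2
def cloud(c):
    z=c["range_z"].astype(float);K=c["mtx"];v,u=np.mgrid[:400,:640]
    P=np.stack([(u-K[0,2])*z/K[0,0],(v-K[1,2])*z/K[1,1],z],-1)
    T=c["cam_to_world"];W=P@T[:3,:3].T+T[:3,3];W[z<=0]=np.nan
    return W
def ortho(cs,x0=300,x1=820,y0=-380,y1=380):
    # top view, 1 px/mm, +x up, +y left
    im=np.zeros((x1-x0,y1-y0,3),np.uint8);H=np.full(im.shape[:2],-99.)
    for c in cs:
        W=cloud(c);m=np.isfinite(W[...,0])&(W[...,2]<130)
        p=W[m];col=c["frame"][m]
        o=np.argsort(p[:,2]);p=p[o];col=col[o]
        r=(x1-p[:,0]).astype(int);q=(y1-p[:,1]).astype(int)
        k=(r>=0)&(r<im.shape[0]-1)&(q>=0)&(q<im.shape[1]-1)
        for dr in(0,1):
            for dq in(0,1):
                rr,qq=r[k]+dr,q[k]+dq;b=p[k,2]>=H[rr,qq]-1
                im[rr[b],qq[b]]=col[k][b];H[rr[b],qq[b]]=p[k,2][b]
    return im[:,:,::-1].copy(),H
E
python3 - <<'E'
from h import *
c=[dict(np.load(f"{n}0.npz")) for n in("scene","side")]
im,H=ortho(c);
for k in range(0,760,100): cv2.putText(im,str(380-k),(k,10),0,.35,(0,0,255))
for k in range(20,520,100): cv2.putText(im,str(820-k),(0,k),0,.35,(0,0,255))
cv2.imwrite("pics/ortho0.png",im)
E
```

```text
(no output)
```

View pics/scene0.png

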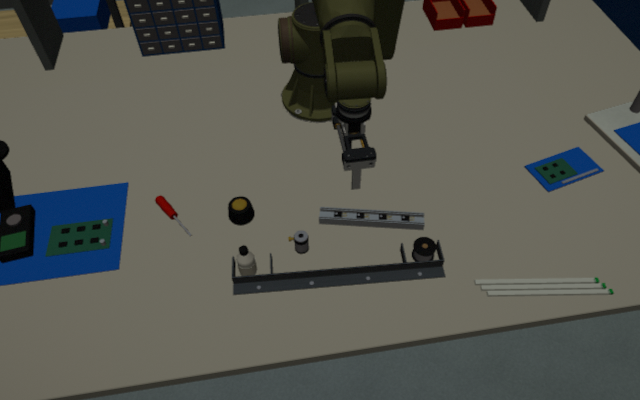

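View pics/ortho0.png

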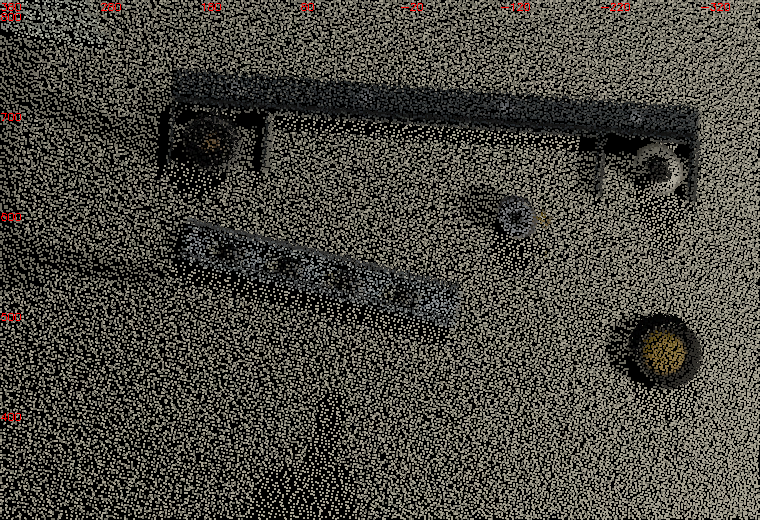

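The scene shows the bar (320–424, 210–228), the post (301, 240), the rack running 233–441 at row ~270, the reel at its left bay, the bottle in the right bay and the cleaner (240, 210). In the top view (1 px/mm), the bar runs from (185,240) to (450,305) and the post is at (517,217). I'll fit them numerically.

```bash
cat >> h.py <<'E'
def bar(W,zlo=19,zhi=29,xr=(350,760),yr=(-300,260),mask=None):
    m=(W[...,2]>zlo)&(W[...,2]<zhi)&(W[...,0]>xr[0])&(W[...,0]<xr[1])&(W[...,1]>yr[0])&(W[...,1]<yr[1])
    if mask is not None:m&=mask
    return W[m][:,:2]
E
python3 - <<'E'
from h import *
for n in("scene","side"):
    c=dict(np.load(f"{n}0.npz"));W=cloud(c);print(n)
    fl=W[(W[...,0]>350)&(W[...,0]<480)&(W[...,1]>-150)&(W[...,1]<150)&(abs(W[...,2])<15)];print("floor z",np.median(fl[:,2]))
    p=bar(W,20,30,(480,612),(-90,200));print("bar",len(p),cv2.minAreaRect(p.astype(np.float32)))
    mx=[ (np.percentile(p[abs(p[:,1]-y)<8][:,0],[2,98]).round(1),y) for y in(-50,0,50,100,150)];print(mx)
    q=W[(W[...,2]>48)&(W[...,2]<62)&(abs(W[...,0]-604)<40)&(abs(W[...,1]+137)<30)];print("post",len(q),cv2.minEnclosingCircle(q[:,:2].astype(np.float32)),np.median(q,0))
    # rail top
    t=W[(abs(W[...,2]-30)<3)&(W[...,0]>660)&(W[...,0]<760)]
    for y in(210,150,100,50,0,-50,-100,-150,-200,-240):
        a=t[abs(t[:,1]-y)<6]; 
        if len(a)>3:print(y,np.percentile(a[:,0],[3,50,97]).round(1),len(a))
    for lo,hi in((90,150),(190,260),(-240,-180),(-330,-270)):
        d=W[(W[...,2]>12)&(W[...,2]<34)&(W[...,0]>630)&(W[...,0]<(695 if lo>0 else 670))&(W[...,1]>lo)&(W[...,1]<hi)]
        if len(d):print("div",lo,np.percentile(d[:,1],[3,50,97]).round(1),np.percentile(d[:,0],[2,98]).round(1),len(d))
E
```

```text
scene
floor z -1.133141599536657
bar 852 ((548.3438720703125, 62.51716613769531), (279.2710266113281, 45.90791320800781), 76.11206817626953)
[(array([497.3, 543.8]), -50), (array([509.5, 556.6]), 0), (array([522.6, 566.4]), 50), (array([537.5, 579.1]), 100), (array([551.2, 591.7]), 150)]
post 148 ((604.2681884765625, -139.7221221923828), 24.10872459411621) [ 606.94008334 -134.4989719    53.62897748]
210 [664.7 692.8 721. ] 26
150 [692.5 715.9 720. ] 11
100 [712.1 714.4 715.7] 9
0 [702.6 705.7 707.4] 7
-50 [699.5 704.  706.1] 7
-100 [697.  698.9 701.3] 9
-150 [692.  696.7 698.6] 7
-200 [689.  691.3 693.8] 8
-240 [686.7 688.7 689.9] 6
div 90 [113.8 116.6 149. ] [655.2 694.2] 57
div 190 [206.9 209.8 213.4] [660.1 694.1] 41
div -240 [-218.2 -215.4 -213.3] [631.2 667.5] 33
div -330 [-312.8 -309.1 -289.8] [635.1 669.3] 51
side
floor z -1.0178089276714672
bar 372 ((543.6884155273438, 57.961029052734375), (279.2735290527344, 39.31798553466797), 76.138916015625)
[(array([496. , 537.6]), -50), (array([508.9, 548. ]), 0), (array([520.6, 561.4]), 50), (array([533.6, 575. ]), 100), (array([546.8, 586.6]), 150)]
post 117 ((601.685791015625, -142.6462860107422), 23.693716049194336) [ 599.96463896 -140.36862419   53.50788954]
150 [663.8 683.2 712.1] 8
100 [706.  707.  708.2] 4
0 [698.7 701.  701.8] 5
-150 [688.6 689.8 691.2] 5
-200 [685.  685.2 689. ] 5
div 90 [108.  114.2 148.4] [647.7 693.9] 98
div 190 [203.2 206.7 208.4] [653.7 688.4] 8
div -240 [-223.7 -221.1 -216.2] [630.8 668.9] 67
div -330 [-317.5 -313.1 -292.1] [630.6 667.5] 131
```

>>> step_arm --increments '[[[0,0,0,0.38,-0.65,0,-1],[0,0,0,0.37,-0.65,0,-1],[0,0,-0.189,0,0,0,-1],[0,0,-0.189,0,0,0,-1],[0,0,-0.189,0,0,0,-1]]]'

```text
clock: 0.6
eef_pos: [497.8, 30.1, 404.5]
eef_rot: [-3.141, -0.0, 2.023]
wrist_force: [0.4, 0.4, -0.2]
finger_gap: 94.0
finger_force: 0.0
```

>>> step_arm --increments '[[[0,0,-0.189,0,0,0,-1],[0,0,-0.189,0,0,0,-1],[0,0,-0.189,0,0,0,-1],[0,0,-0.189,0,0,0,-1],[0,0,-0.189,0,0,0,-1]]]'

```text
clock: 1.1
eef_pos: [498.0, 30.0, 404.4]
eef_rot: [-3.141, -0.001, 2.764]
wrist_force: [-0.8, 0.1, -1.0]
finger_gap: 94.2
finger_force: 0.0
```

>>> step_arm --increments '[[[0,0,-0.189,0,0,0.5,-1],[0,0,0,0,0,0.7,-1],[0,0,0,0,0,0.7,-1],[0,0,0,0,0,0.7,-1],[0,0,0,0,0,0,-1]]]'

```text
clock: 1.6
eef_pos: [497.3, 30.0, 297.6]
eef_rot: [-3.14, -0.006, 2.907]
wrist_force: [-0.3, 0.5, 1.9]
finger_gap: 94.2
finger_force: 0.0
```

```bash
python3 - <<'E'
from cell import manip, optics
from h import *
c=optics.camera("wrist");s=manip.read_state();print(s["clock"],s["eef_pos"],s["eef_rot"],s["joints"].round(2))
np.savez("w1.npz",**c);print(c["cam_to_world"].round(2))
cv2.imwrite("pics/w1.png",c["frame"][:,:,::-1])
W=cloud(c);print(np.nanmin(W[...,:2],(0,1)),np.nanmax(W[...,:2],(0,1)))
E
```

```text
1.65 [497.84210387  29.99385599 299.77483405] [-3.14091111e+00 -3.10186725e-03  2.90671009e+00] [-0.01  0.3   1.78  0.    1.06 -1.35]
[[ 2.3000e-01  9.4000e-01  2.4000e-01  4.2631e+02]
 [ 9.7000e-01 -2.2000e-01 -6.0000e-02  4.6690e+01]
 [-0.0000e+00  2.5000e-01 -9.7000e-01  2.7840e+02]
 [ 0.0000e+00  0.0000e+00  0.0000e+00  1.0000e+00]]
[ 276.69750563 -264.50926396] [710.95229817 308.08948147]
```

View pics/w1.png

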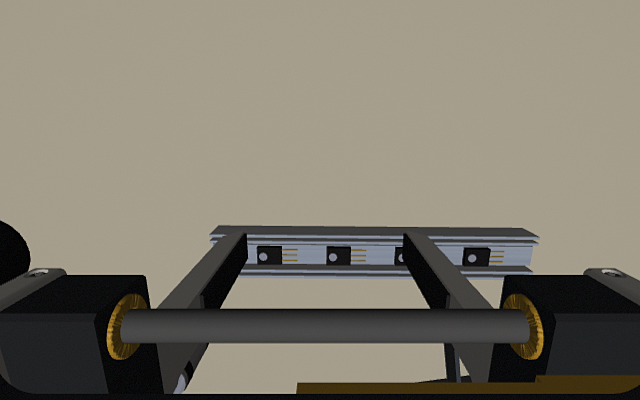

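The wrist view (image right = +y, down = +x) shows the bar at rows 226–278, columns 210–538, with the finger tips just in front of its near edge. I'll fit its front edge in this camera.

```bash
python3 - <<'E'
from h import *
c=dict(np.load("w1.npz"));W=cloud(c)
for u in(225,260,300,340,380,440,480,520):
    col=W[215:300,u];ok=(col[:,2]>15)&(col[:,2]<30)&(col[:,0]>480)
    print(u,np.flatnonzero(ok)[[0,-1]]+215 if ok.any() else None,col[ok][[0,-1]].round(1).tolist() if ok.any() else None)
print(W[240:270:10,225].round(1).tolist(),W[262:275:4,300].round(1).tolist())
f=W[50:200,100:500].reshape(-1,3);print(np.nanmedian(f,0))
m=(W[...,2]>19)&(W[...,2]<29)&(W[...,0]>480)&(W[...,0]<620);v,u=np.nonzero(m);k=(v>222)&(v<282)&(u>205)&(u<545)
p=W[v[k],u[k],:2];print(cv2.minAreaRect(p.astype(np.float32)),p[:,1].min(),p[:,1].max())
E
```

```text
225 [230 235] [[494.5, -59.9, 15.3], [496.4, -57.5, 24.4]]
260 [231 277] [[502.5, -30.2, 15.4], [540.1, -39.0, 26.2]]
300 [231 278] [[510.7, 3.8, 15.2], [549.4, -5.3, 25.8]]
340 [232 278] [[519.2, 37.8, 16.9], [557.4, 28.7, 25.8]]
380 [232 278] [[527.0, 71.7, 17.4], [566.1, 62.8, 24.9]]
440 [233 249] [[540.0, 122.2, 17.5], [553.4, 119.3, 20.4]]
480 [233 279] [[548.6, 156.5, 16.4], [587.1, 147.9, 25.2]]
520 [234 274] [[556.9, 189.6, 17.9], [590.2, 182.3, 25.5]]
[[474.5, -21.7, 114.0], [475.2, -17.1, 129.0], [477.6, -15.4, 136.8]] [[537.5, -2.8, 19.3], [541.7, -4.0, 18.1], [542.1, -3.5, 25.4], [547.0, -5.0, 22.9]]
[422.69015026  25.10420077   0.46178949]
((545.2089233398438, 60.85261535644531), (280.4070129394531, 41.235435485839844), 76.14738464355469) -72.81675910539968 200.93488094408178
```

>>> step_arm --increments '[[[0,0,0,0,0,0.75,-1],[0,0,0,0,0,0.75,-1],[0,0,0,0,0,0.7,-1],[0,0,0,-0.15,0,0,-1],[0,0,0,-0.1,0,0,-1]]]'

```text
clock: 2.15
eef_pos: [508.8, 27.6, 214.4]
eef_rot: [3.141, 0.001, 2.907]
wrist_force: [-1.0, 0.0, -0.3]
finger_gap: 93.8
finger_force: 0.8
```

>>> step_arm --increments '[[[0,0,-0.0566,-0.2,-0.031,0,-1],[0,0,-0.0566,-0.2,-0.031,0,-1],[0,0,-0.0566,-0.2,-0.031,0,-1],[0,0,-0.0566,-0.2,-0.031,0,-1],[0,0,0,0,0,0,-1]]]'

```text
clock: 2.65
eef_pos: [539.7, 17.1, 215.0]
eef_rot: [3.142, 0.004, 3.085]
wrist_force: [0.4, 0.9, 0.2]
finger_gap: 93.7
finger_force: 0.0
```

```bash
cat >> h.py <<'E'
def look(tag,xr=(470,705),yr=(-230,260)):
    """fit the bar in scene cam (bias-corrected) by matching a 280x40 rectangle; fingers excluded by height"""
    from cell import manip,optics
    s=manip.read_state();print(s["clock"],s["eef_pos"].round(1),s["eef_rot"].round(3),s["wrist_force"].round(1),s["joints"].round(2)[-1])
    for n,off in(("scene",(-3,-1.5)),("side",(1.5,3))):
        c=optics.camera(n);np.savez(f"{n}_{tag}.npz",**c)
        W=cloud(c);m=((W[...,2]>19)&(W[...,2]<30)&(W[...,0]>xr[0])&(W[...,0]<xr[1])&(W[...,1]>yr[0])&(W[...,1]<yr[1]))
        # drop rack (rail and dividers) and post
        X=W[...,:2]+np.array(off);d=X-np.array([697,-54]);a=-.077
        rx=d@[np.cos(a),np.sin(a)];ry=d@[-np.sin(a),np.cos(a)]
        m&=(rx<-2)&~((rx>-66)&(abs(abs(ry)-167)<6))&(np.hypot(rx+87,ry+91)>26)
        q=cv2.morphologyEx(m.astype(np.uint8),cv2.MORPH_CLOSE,np.ones((9,9)))
        _,l,st,_=cv2.connectedComponentsWithStats(q);k=1+st[1:,4].argmax();p=X[m&(l==k)]
        if len(p)<50:print(n,"few",len(p));continue
        (cx,cy),(w,h),ang=cv2.minAreaRect(p.astype(np.float32))
        if w<h:w,h=h,w;ang-=90
        b=np.deg2rad(ang)-np.pi/2;b=(b+np.pi/2)%np.pi-np.pi/2
        d=np.array([cx,cy])-[697,-54]
        print(n,"c",round(cx,1),round(cy,1),"size",round(w),round(h),"b",round(b,3),"rack",(d@[np.cos(a),np.sin(a)]).round(1),(d@[-np.sin(a),np.cos(a)]).round(1),round(b-a,3))
E
python3 -c "from h import *;look('a')"
```

```text
2.65 [539.7  17.1 215. ] [3.142 0.004 3.085] [0.4 0.9 0.2] -1.55
scene c 566.4 57.2 size 279 64 b -0.069 rack -138.7 100.8 0.008
side c 558.3 -32.3 size 101 60 b -0.058 rack -139.9 11.0 0.019
```

>>> step_arm --increments '[[[0,0,-0.0566,-0.2,-0.031,0,-1],[0,0,-0.0566,-0.2,-0.031,0,-1],[0,0,-0.0566,-0.2,-0.031,0,-1],[0,0,-0.0566,-0.2,-0.031,0,-1],[0,0,-0.0566,-0.2,-0.031,0,-1]]]'

```text
clock: 3.25
eef_pos: [578.6, 12.6, 213.7]
eef_rot: [-3.142, -0.0, -2.976]
wrist_force: [-3.5, -1.2, 3.5]
finger_gap: 93.7
finger_force: 2.1
```

>>> step_arm --increments '[[[0,0,-0.0566,-0.2,-0.031,0,-1],[0,0,0,0,0,0,-1],[0,0,0,0.75,0,0,-1],[0,0,0,0.75,0,0,-1],[0,0,0,0,0,-1,-1]]]'

```text
clock: 3.75
eef_pos: [524.1, -0.1, 249.0]
eef_rot: [3.139, -0.01, -2.935]
wrist_force: [1.1, -0.5, 0.7]
finger_gap: 93.8
finger_force: 0.0
```

>>> step_arm --increments '[[[0,0,0,0,0,-1,-1],[0,0,0,0,0,-1,-1],[0,0,0,0,0,0,-1]]]'

```text
clock: 4.05
eef_pos: [528.0, 0.2, 338.4]
eef_rot: [-3.139, 0.009, -2.934]
wrist_force: [-0.6, -0.4, -0.3]
finger_gap: 94.1
finger_force: 0.0
```

```bash
python3 -c "
from h import *;look('b')
from cell import optics
c=optics.camera('wrist');W=cloud(c);np.savez('w2.npz',**c)
cv2.imwrite('pics/w2.png',c['frame'][:,:,::-1])"
```

```text
4.05 [5.280e+02 2.000e-01 3.384e+02] [-3.139  0.009 -2.934] [-0.6 -0.4 -0.3] -1.85
scene c 608.7 59.4 size 281 45 b 0.214 rack -96.7 106.3 0.291
side c 613.4 32.1 size 222 43 b 0.22 rack -89.9 79.4 0.297
```

View pics/w2.png

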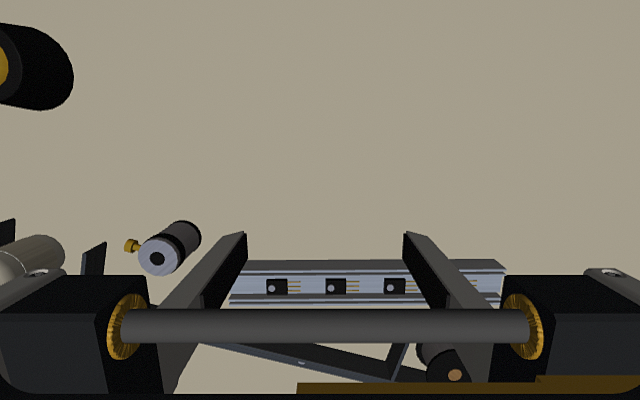

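The wrist view shows the bar behind the fingertips (rows 260–305), the post with its brass knob at (170,250), and the bar's right end clear of the post. The bar now leans about 0.29 rad to the rack and is lined up for the feed. Next I push on its left end.

>>> step_arm --increments '[[[0,0,0.181,0,0,0,0.79],[0,0,0.181,0,0,0,0.79],[0,0,0.181,0,0,0,0.79],[0,0,0.181,0,0,0,0.79],[0,0,0.181,0,0,0,0.79]]]'

```text
clock: 4.7
eef_pos: [527.6, 0.2, 330.9]
eef_rot: [-3.14, -0.003, 2.634]
wrist_force: [0.6, 0.5, 0.1]
finger_gap: 57.4
finger_force: 0.0
```

>>> step_arm --increments '[[[0,0,0.181,0,0,0,0.79],[0,0,0.181,0,0,0,0.79],[0,0,0.181,0,0,0,0.79],[0,0,0.181,0,0,0,0.79],[0,0,0.181,0,0,0,0.79]]]'

```text
clock: 5.2
eef_pos: [527.6, 0.2, 331.0]
eef_rot: [-3.139, -0.001, 1.923]
wrist_force: [0.1, 0.3, -0.0]
finger_gap: 17.6
finger_force: 0.0
```

>>> step_arm --increments '[[[0,0,0.181,0,0,0,0.79],[0,0,0,0.85,0.38,0,0.79],[0,0,0,0.85,0.38,0,0.79],[0,0,0,0.85,0.38,0,0.79],[0,0,0,0.85,0.38,0,0.79]]]'

```text
clock: 5.7
eef_pos: [557.9, 147.5, 330.9]
eef_rot: [-3.139, -0.0, 1.786]
wrist_force: [0.7, 0.8, 0.1]
finger_gap: 9.8
finger_force: 0.0
```

>>> step_arm --increments '[[[0,0,0,0.85,0.38,0,0.79],[0,0,0,0.82,0.38,0,0.79],[0,0,0,0,0,0,0.79],[0,0,0,0,0,0,0.79]]]'

```text
clock: 6.1
eef_pos: [573.1, 218.1, 330.8]
eef_rot: [-3.139, 0.0, 1.788]
wrist_force: [-1.0, -1.0, 0.4]
finger_gap: 10.4
finger_force: 0.0
```

```bash
python3 -c "
from h import *;look('c')
from cell import manip
print(manip.read_state()['finger_gap'])"
```

```text
6.1 [573.1 218.1 330.8] [-3.139  0.     1.788] [-1.  -1.   0.4] 0.09
scene c 608.8 59.4 size 281 45 b 0.218 rack -96.7 106.2 0.295
side c 608.0 60.1 size 283 43 b 0.215 rack -97.5 106.9 0.292
10.079396013759172
```

>>> step_arm --increments '[[[0,0,0,0,0,0.74,0.79],[0,0,0,0,0,0.74,0.79],[0,0,0,0,0,0.74,0.79],[0,0,0,0,0,0.73,0.79],[0,0,0,-0.2,0,0,0.79]]]'

```text
clock: 6.7
eef_pos: [574.0, 208.9, 210.9]
eef_rot: [-3.135, 0.0, 1.787]
wrist_force: [0.3, -0.6, 0.4]
finger_gap: 9.9
finger_force: 0.0
```

>>> step_arm --increments '[[[0,0,0,-0.15,0,0,0.79],[0,0,0,-0.2,0,0,0.79],[0,0,0,-0.2,0,0,0.79],[0,0,0,-0.2,0,0,0.79],[0,0,0,-0.2,0,0,0.79]]]'

```text
clock: 7.2
eef_pos: [583.6, 172.4, 216.1]
eef_rot: [3.139, -0.001, 1.787]
wrist_force: [-0.9, 4.8, 5.1]
finger_gap: 9.6
finger_force: 2.7
```

>>> step_arm --increments '[[[0,0,0,-0.2,0,0,0.79],[0,0,0,-0.2,0,0,0.79],[0,0,0,-0.2,0,0,0.79],[0,0,0,-0.2,0,0,0.79],[0,0,0,0,0,0,0.79]]]'

```text
clock: 7.7
eef_pos: [590.5, 140.6, 215.7]
eef_rot: [3.14, 0.0, 1.787]
wrist_force: [-0.2, 0.0, 0.0]
finger_gap: 10.0
finger_force: 0.0
```

```bash
python3 -c "
from h import *;look('d')"
```

```text
7.7 [590.5 140.6 215.7] [3.14  0.    1.787] [-0.2  0.   0. ] -0.04
scene c 622.3 1.0 size 296 63 b 0.291 rack -78.7 49.1 0.368
side c 621.8 3.8 size 301 43 b 0.218 rack -79.4 51.8 0.295
```

>>> step_arm --increments '[[[0,0,0,-0.2,0,0,0.79],[0,0,0,-0.2,0,0,0.79],[0,0,0,-0.2,0,0,0.79],[0,0,0,-0.2,0,0,0.79],[0,0,0,0,0,0,0.79]]]'

```text
clock: 8.3
eef_pos: [597.3, 109.1, 214.6]
eef_rot: [-3.142, 0.0, 1.787]
wrist_force: [0.6, -1.5, -0.6]
finger_gap: 10.1
finger_force: 0.0
```

```bash
python3 -c "
from h import *;look('e')
c=[dict(np.load(f'{n}_e.npz')) for n in('scene','side')]
im=np.vstack([cv2.resize(c[0]['frame'][180:310,200:470],(800,385)),]);cv2.imwrite('pics/e.png',im[:,:,::-1])"
```

```text
8.3 [597.3 109.1 214.6] [-3.142  0.     1.787] [ 0.6 -1.5 -0.6] -0.09
scene c 642.5 -28.4 size 293 71 b 0.215 rack -56.3 21.4 0.292
side c 628.5 -28.4 size 298 43 b 0.221 rack -70.3 20.3 0.298
```

View pics/e.png

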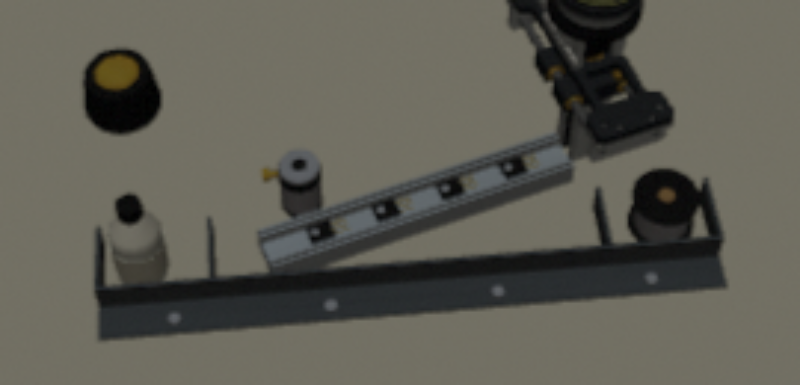

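The enlarged scene shows the right end (270,250) fed behind the post (300,185), touching neither post nor rail, with the left end (570,160) still outside. I'll feed it 20 mm further, then back off and swing the left end in.

>>> step_arm --increments '[[[0,0,0,-0.13,0,0,0.79],[0,0,0,-0.13,0,0,0.79],[0,0,0,-0.12,0,0,0.79],[0,0,0,-0.12,0,0,0.79],[0,0,0,0,0,0,0.79]]]'

```text
clock: 8.9
eef_pos: [601.5, 90.1, 214.7]
eef_rot: [3.142, 0.0, 1.787]
wrist_force: [-0.1, 0.0, -0.5]
finger_gap: 10.1
finger_force: 0.0
```

>>> step_arm --increments '[[[0,0,0,0.5,0,0,0.79],[0,0,0,0.5,0,0,0.79],[0,0,0,0,0,-1,0.79],[0,0,0,0,0,-1,0.79],[0,0,0,0,0,-0.75,0.79]]]'

```text
clock: 9.4
eef_pos: [592.7, 130.0, 327.3]
eef_rot: [3.139, 0.0, 1.788]
wrist_force: [-0.4, -0.5, -0.2]
finger_gap: 9.7
finger_force: 0.0
```

>>> step_arm --increments '[[[0,0,0,0,-0.9,0,-1],[0,0,0,0,-0.9,0,-1],[0,0,-0.181,0,0,0,-1],[0,0,-0.181,0,0,0,-1],[0,0,-0.181,0,0,0,-1]]]'

```text
clock: 9.9
eef_pos: [522.3, 114.3, 325.1]
eef_rot: [3.141, 0.001, 2.22]
wrist_force: [0.1, -0.4, -0.4]
finger_gap: 46.2
finger_force: 0.0
```

>>> step_arm --increments '[[[0,0,-0.181,0,0,0,-1],[0,0,-0.181,0,0,0,-1],[0,0,-0.181,0,0,0,-1],[0,0,-0.181,0,0,0,-1],[0,0,-0.181,0,0,0,-1]]]'

```text
clock: 10.4
eef_pos: [522.4, 114.4, 324.8]
eef_rot: [-3.141, 0.001, 2.931]
wrist_force: [-0.1, 0.7, 0.5]
finger_gap: 86.0
finger_force: 0.0
```

>>> step_arm --increments '[[[0,0,-0.181,0,0,0,-1],[0,0,-0.181,0,0,0,-1],[0,0,-0.181,0,0,0,-1],[0,0,0,0,0,0,-1]]]'

```text
clock: 10.8
eef_pos: [522.4, 114.4, 324.8]
eef_rot: [-3.141, 0.0, -2.93]
wrist_force: [-0.1, 0.2, -0.2]
finger_gap: 94.0
finger_force: 0.0
```

```bash
python3 -c "
from h import *;look('f')"
```

```text
10.8 [522.4 114.4 324.8] [-3.141  0.    -2.93 ] [-0.1  0.2 -0.2] -1.64
scene c 643.4 -54.2 size 280 61 b 0.221 rack -53.4 -4.4 0.298
side c 635.4 -54.0 size 282 42 b 0.215 rack -61.4 -4.7 0.292
```

>>> step_arm --increments '[[[0,0,0,-0.17,-0.8,0,-1],[0,0,0,-0.17,-0.8,0,-1],[0,0,0,-0.17,-0.8,0,-1],[0,0,0,-0.17,-0.8,0,-1],[0,0,0,0,0,0.5,-1]]]'

```text
clock: 11.4
eef_pos: [577.0, -8.2, 306.5]
eef_rot: [-3.14, 0.004, -2.939]
wrist_force: [1.2, 0.5, -0.8]
finger_gap: 94.1
finger_force: 0.0
```

>>> step_arm --increments '[[[0,0,0,0,0,0.8,-1],[0,0,0,0,0,0.8,-1],[0,0,0,0,0,0.7,-1],[0,0,0,-0.2,0,0,-1],[0,0,0,-0.2,0,0,-1]]]'

```text
clock: 11.9
eef_pos: [592.2, -1.7, 213.5]
eef_rot: [-3.141, 0.0, -2.934]
wrist_force: [-0.1, 0.8, 0.9]
finger_gap: 93.8
finger_force: 0.0
```

>>> step_arm --increments '[[[0,0,0.0465,-0.1825,0.044,0,-1],[0,0,0.0465,-0.1825,0.044,0,-1],[0,0,0.0465,-0.1825,0.044,0,-1],[0,0,0.0465,-0.1825,0.044,0,-1],[0,0,0,0,0,0,-1]]]'

```text
clock: 12.4
eef_pos: [620.3, 10.0, 214.7]
eef_rot: [-3.141, 0.003, -3.079]
wrist_force: [-0.1, 0.9, 0.4]
finger_gap: 94.0
finger_force: 0.0
```

```bash
python3 -c "
from h import *;look('g')
c=[dict(np.load(f'{n}_g.npz')) for n in('scene','side')]
cv2.imwrite('pics/g.png',cv2.resize(c[0]['frame'][180:310,200:470],(800,385))[:,:,::-1])"
```

```text
12.4 [620.3  10.  214.7] [-3.141e+00  3.000e-03 -3.079e+00] [-0.1  0.9  0.4] -1.68
scene c 660.6 -49.5 size 281 79 b 0.031 rack -36.7 1.7 0.108
side c 647.3 -89.8 size 201 61 b 0.057 rack -46.8 -39.5 0.134
```

View pics/g.png

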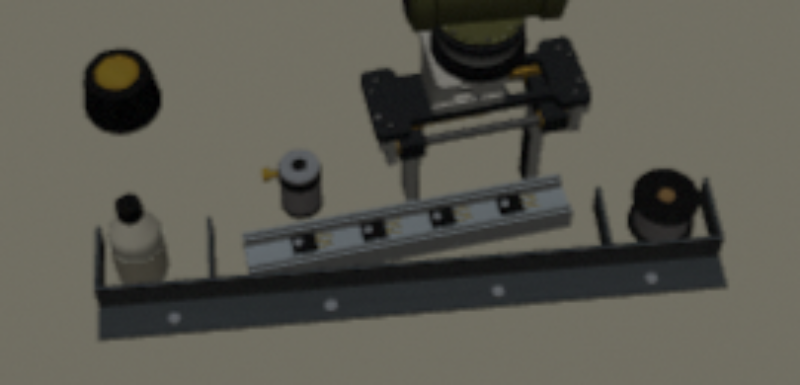

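The left end (565,190) is swinging in, inside the left divider (600,215), and the right end lies near the rail. I'll continue.

>>> step_arm --increments '[[[0,0,0.0465,-0.1825,0.044,0,-1],[0,0,0.0465,-0.1825,0.044,0,-1],[0,0,0.0465,-0.1825,0.044,0,-1],[0,0,0.0385,-0.15,0.04,0,-1],[0,0,0,0,0,0,-1]]]'

```text
clock: 13.0
eef_pos: [647.2, 16.8, 213.4]
eef_rot: [3.142, 0.001, 3.065]
wrist_force: [0.3, -0.3, 0.3]
finger_gap: 93.6
finger_force: 0.0
```

```bash
python3 -c "
from h import *;look('h')
from cell import manip
import numpy as np
p=manip.read_state()['eef_pos'][:2]-[697,-54];a=-.077;print('pusher rack',p@[np.cos(a),np.sin(a)],p@[-np.sin(a),np.cos(a)])"
```

```text
13.0 [647.2  16.8 213.4] [3.142e+00 1.000e-03 3.065e+00] [ 0.3 -0.3  0.3] -1.53
scene c 671.4 -46.7 size 279 59 b -0.009 rack -26.1 5.3 0.068
side c 659.9 -83.1 size 205 60 b -0.086 rack -34.7 -31.8 -0.009
pusher rack -55.559864316321544 66.68215992215232
```

>>> step_arm --increments '[[[0,0,0,0.3,0,0,-1],[0,0,0,0,-0.6,0,-1],[0,0,0,0,-0.6,0,-1],[0,0,0,-0.2,0,0,-1],[0,0,0,-0.1,0,0,-1]]]'

```text
clock: 13.6
eef_pos: [643.6, -31.2, 213.1]
eef_rot: [3.142, 0.001, 3.065]
wrist_force: [0.0, 0.3, 0.1]
finger_gap: 93.9
finger_force: 0.2
```

>>> step_arm --increments '[[[0,0,0,-0.05,0,0,-1],[0,0,0,-0.05,0,0,-1],[0,0,0,-0.05,0,0,-1],[0,0,0,0,0,0,-1]]]'

```text
clock: 14.0
eef_pos: [648.9, -30.8, 212.6]
eef_rot: [-3.141, -0.003, 3.067]
wrist_force: [-10.0, -1.2, 6.9]
finger_gap: 94.0
finger_force: 4.8
```

>>> step_arm --increments '[[[0,0,0,-0.03,0,0,-1],[0,0,0,-0.03,0,0,-1],[0,0,0,0,0,0,-1]]]'

```text
clock: 14.3
eef_pos: [650.3, -30.9, 212.5]
eef_rot: [-3.141, -0.008, 3.068]
wrist_force: [-27.8, 0.1, 18.2]
finger_gap: 94.3
finger_force: 13.8
```

It stalls at 28 N, against the rail. I'll retract and look.

>>> step_arm --increments '[[[0,0,0,0.2,0,0,-1],[0,0,0,0.8,0,0,-1],[0,0,0,0.3,0,-0.8,-1],[0,0,0,0,0,-1,-1],[0,0,0,0,0,-1,-1]]]'

```text
clock: 14.8
eef_pos: [599.4, -27.0, 326.0]
eef_rot: [3.141, 0.0, 3.066]
wrist_force: [-0.3, -0.3, 0.9]
finger_gap: 94.0
finger_force: 0.0
```

>>> step_arm --increments '[[[0,0,0,0.8,0,0,-1],[0,0,0,0.8,0,0,-1],[0,0,0,0.8,0,0,-1],[0,0,0,0,0,0,-1],[0,0,0,0,0,0,-1]]]'

```text
clock: 15.3
eef_pos: [504.1, -20.0, 325.2]
eef_rot: [3.142, 0.002, 3.066]
wrist_force: [0.0, 0.5, 0.6]
finger_gap: 94.2
finger_force: 0.0
```

```bash
python3 -c "
from h import *;look('i')
c=[dict(np.load(f'{n}_i.npz')) for n in('scene','side')]
W=cloud(c[0])
A=cv2.resize(c[0]['frame'][190:310,220:460],(600,300));B=cv2.resize(c[1]['frame'][130:290,220:540],(600,300))
cv2.imwrite('pics/i.png',np.vstack([A,B])[:,:,::-1])"
```

```text
15.3 [504.1 -20.  325.2] [3.142e+00 2.000e-03 3.066e+00] [0.  0.5 0.6] -1.61
scene c 674.6 -47.1 size 279 41 b -0.082 rack -22.9 5.2 -0.005
side c 675.6 -46.2 size 284 40 b -0.076 rack -22.0 6.1 0.001
```

View pics/i.png

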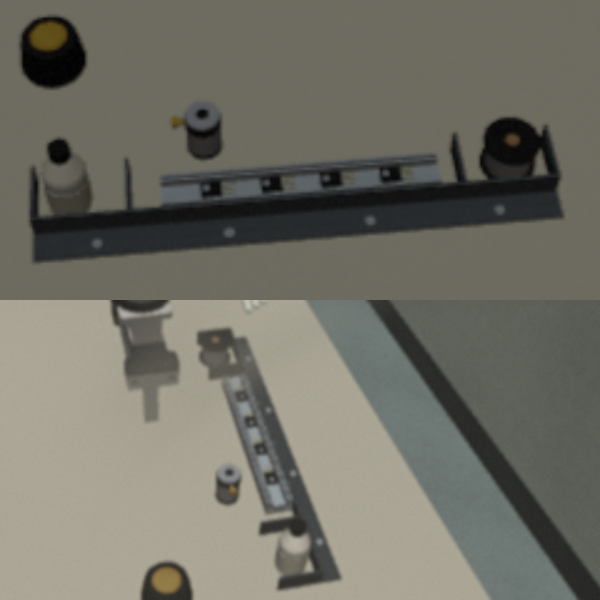

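Both views show the bar parallel to the rail and flush with it, between the dividers and clear of the post. The reel, bottle and cleaner are undisturbed. The fit puts its centre at rack x ≈ −22, yaw ≈ 0, y ≈ +5.

```bash
python3 -c "
from cell import workorder;print(workorder.sign_off())"
```

```text
the job is handed in; nothing more can be done
None
```

The heatsink was fed in behind the post, swung into the middle bay and pressed home against the back rail, using pushes only; the job is handed in, but no verdict came back.

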